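# Slide the top cover off the stack into the power-supply case and lock it

### The arm

A 6-joint arm with a two-finger parallel gripper is mounted at the origin on the work surface. World frame = base frame: x ahead of the robot, y to its left, z up, the work surface at z = 0. Lengths are in m, angles in rad, forces in N, time in s.
With the tool pointing down it reaches from about 0.325 to 0.75 m from the base axis. Payload 7.6 kg.
Tool frame: the origin (TCP) lies on the mounting face of the last link; the fingertips stand 173 mm ahead of it and the grasp point (between the pads) lies 155 mm ahead of it (ctrl.tip_extent is the distance from the TCP to the fingertips, in m); z points along the fingers, y is the line along which they close (so a half turn about z gives the same grasp; the last joint's range is limited). The gripper opens to 85 mm and grips with 20 to 120 N. Pads are 22 mm wide; open, the fingers measure 114 mm over their backs; the gripper's body (76 mm by 85 mm) begins 54 mm behind the grasp point. The pads swing forward as they close: fully open they stand 13 mm farther back than shut.
Start: joints at [1.116, 0.052, 1.401, -0, 1.689, -0.07], TCP at [0.197, 0.487, 0.405] pointing down, gripper open.
Joint ranges: [-2.9, 2.9], [-0.91, 2.17], [0.12, 2.37], [-1.06, 4.2], [0.26, 2.73], [-2.93, 2.93]. Speed limits (rad/s): [2.57, 2.57, 3.01, 3.14, 3.14, 3.14].

### API

Orientations are given as a 3x3 rotation matrix whose columns are the frame's x, y, z axes.
In Python, from rig import ctrl, imaging, ticket gives the robot as it stands.
- The arm moves only by the tool send_rows, never from a script. Its argument "rows" is a list of rows, each a list of 5 numbers: the shift along the tool's x, y, z in cm, then the turn about the tool's z in degrees, then the opening, from 0 (shut) to 1 (fully open). In form: [[tx, ty, tz, turn, gripper], ...]. A call has exactly 10 rows; each row is the pose to reach, as a shift and turn from the pose commanded when the call began, along the tool's axes at that moment; what a row does not reach only later rows make up. A row lasts 1/12 s, in which the tool goes at most 41.7 mm and 7.16 degrees, less where a joint would pass 70% of its speed; a pose out of reach is approached as far as the arm can. A call with a gripper value outside its range is refused whole. The fingers move at their own pace and stop on an object; "squeeze" is the grip in N (left out, the last holds). Time passes only in rows, so rows that repeat a pose let the fingers close, or fill a call up. It gives the time, the measured TCP pose, the force, the opening and the grip force at its end, in the units of the state.
- ctrl.read_state(): the state, without advancing time (a new reading comes with each control period).
- imaging.capture(name): name is "scene" or "top"; returns a dict with "pixels" (480x640x3 uint8, red, green, blue), "fx", "fy", "cx", "cy" (pixels), "R" (3x3) and "t" (3): a world point X has camera coordinates R X + t. Camera axes: x right, y down, z forward; pixel columns grow to the right and rows downward; lengths in m; the calibration is good to about 2 mm. A picture is of the moment at which its call begins. There is no depth.
- ticket.close_job(): hands the job in; it is judged then, once.
The state is a dict: "clock": time; "joint_pos": joint angles; "joint_velocities": joint speeds; "joint_torque": joint torques, N m; "tcp_pos": TCP position; "orientation": TCP orientation; "force": force on the tool from outside, world axes, zero at the start; "torque": the same for the moment, N m; "opening": opening from 0.0 (shut) to 1.0 (fully open); "grasp_force": force on a finger pad.
Only numpy, scipy, OpenCV 4.12 (cv2) and the standard library are available. Lean on these libraries where they do the work, as an engineer would, in place of code of your own. Each camera call takes 0.05 s, during which the arm holds its last target. There are 200 camera calls.

### The job

Slide the top wooden cover sideways off the stack, straight into the cover channel of the wooden power-supply case, and push it gently under the deck until you feel it bear on the hidden stop, and press it there for a moment. Then turn the red turn-button square across the cover to lock it. Do not lift the cover off, leave the covers below and everything else on the bench where they are, and do not ram the stop.

Things in the scene. Friction and masses are not known exactly. Their poses are not given: they have to be found in the camera images.
- case: fixed open-topped wooden case, 133 (x) by 236 (y) mm. Origin: on the bench under the middle of the cover channel; z up, covers slide in along +y. Channel: x from -51.5 to 51.5 mm between side walls 82 mm high; a cover slides on ledges at 70 mm, so a seated cover's top (80 mm) is 2 mm below the walls. The far end of the channel is roofed by the deck.
- mouth (a point): middle of the channel's mouth, at ledge height, at y = -86 mm in the case frame. The mouth's walls are flared, about 114 mm apart here, narrowing to 103 mm 24 mm farther in; its floor is level with the ledges
- deck: fixed wooden board with an aluminium edge, roofing the far end of the channel between heights 83 and 87 mm. Origin: middle of its near edge, at ledge height, at y = 30 mm in the case frame; axes as the case's. The cover slides under it and meets a hard hidden stop 12 to 48 mm in from that edge: feel for it slowly. Press on it for half a second with 6 to 12 N: under 4 N does not seat it, over 16 N is ramming
- turn_button (a joint): red wooden turn-button on the case's -x wall: a bar 14 mm wide, between heights 84 and 94 mm, reaching 50 mm from its pivot (8 mm behind it). In rad: at 0 it points along the wall to the case's +y; grows clockwise seen from above; at 1.57 (a stop) it points to +x, square across the cover. Starts at 0 to 0.3, turns stiffly (0.06 N m), stays where left. Push it round with the fingers.
- button_pivot (a point): pivot of the turn-button, at mid-height (89 mm): at x = -59, y = -22 mm in the case frame
- button_tip (a point): free end of the turn-button, at mid-height
- cover_top: top cover of the stack: light wood with five black vent marks, 100 (x) by 120 (y) by 10 mm, 60 to 130 g, loose, too wide to grasp. Origin: centre of its underside, which starts 71.5 mm above the bench (1.5 mm above the ledges). Starts within 8 mm and 0.06 rad of the channel's line, its +y edge about 10 mm short of the mouth. Push it by the upper part of its -y edge, clear of the cover below.
- cover_2: one of the three same covers (100 x 120 x 10 mm, 90 g) under the top one; second from the top, its top face at 71.5 mm. Origin: centre of its underside
- cover_3: one of the three same covers (100 x 120 x 10 mm, 90 g) under the top one; third from the top. Origin: centre of its underside
- cover_4: one of the three same covers (100 x 120 x 10 mm, 90 g) under the top one; the lowest. Origin: centre of its underside
- stand: fixed grey block with a cork top, 94 x 104 x 41.5 mm, under the stack. Origin: centre of its underside
- multimeter: black handheld multimeter, loose, 85 x 170 x 32 mm (dial to 38). To be left alone. Origin: centre of its underside
- solder_spool: green spool of solder standing on end, loose, diameter 54, height 38 mm. To be left alone. Origin: centre of its underside
- screw_jar: small glass jar with yellow cap, loose, diameter 52, height 70 mm. To be left alone. Origin: centre of its underside
- screwdriver: orange-handled screwdriver lying loose at the right of the stack, about 200 mm long. To be left alone
- parts_cup: blue ceramic cup for small parts, loose, diameter 68, height 50 mm. To be left alone. Origin: centre of its underside
Not all that is in view belongs to the job. Leave any green, pink or yellow look-alike of the cover_top alone.

How it is judged:
On the way, in this order (a step that is already met when the one before it is completed fails the run):
1. the top cover lies in the channel, flat on the ledges, and is pressed against the stop under the deck with at least 4 N for 0.2 s (y of cover_top in the frame of case above -0.02 m and z of cover_top in the frame of case between 0.068 and 0.0725 m and angle between cover_top's own z axis and vertical below 0.04 rad and contact force between cover_top and deck above 4 N), for 0.2 s.
2. the turn-button is then turned across the cover (1.25 rad or more) (value of joint turn_button above 1.25 rad), for 0.2 s.
At the end, for the whole second after the job is handed in: The top cover lies flat on the case's ledges with its leading edge at least 10 mm under the deck, at rest; the turn-button is across it (at least 1.25 rad); each lower cover is within 6 mm of where it started (y of cover_top in the frame of case above -0.02 m and z of cover_top in the frame of case between 0.068 and 0.0725 m and angle between cover_top's own z axis and vertical below 0.04 rad and value of joint turn_button above 1.25 rad and linear speed of cover_top below 0.01 m/s and distance of each of cover_2, cover_3, cover_4 from where it was at the start of the episode below 0.006 m); the robot touches nothing.
It fails at once if the cover rammed against the stop under the deck (over 16 N) (contact force between cover_top and deck above 16 N).
It fails at once if a lower cover shifted by more than 6 mm (distance of any of cover_2, cover_3, cover_4 from where it was at the start of the episode above 0.006 m).
It fails at once if the top cover lifted (underside above 85 mm) or tipped by more than 0.2 rad (height (world z) of cover_top above 0.085 m or angle between cover_top's own z axis and vertical above 0.2 rad).
It fails at once if a bystander moved by more than 20 mm (distance of any of multimeter, solder_spool, screw_jar, screwdriver, parts_cup from where it was at the start of the episode above 0.02 m).
It also fails if it takes over 72 s, if anything falls off the work surface, if the arm or the gripper's body presses on something with over 40 N, if the wrist force passes 120 N, or if a joint passes its speed limit or range.

## Working session

There is one attempt and no reset: what is moved stays moved. The work goes in short steps, Python scripts to look and compute and a tool call to move; the robot and the scene stay as the last step left them, time stands still between calls to the robot, and variables do not carry over. Pictures are saved under pics/ and viewed, at most 10 in all, crops included, and the job is handed in when it is done.

Besides the shell and the picture viewer there is one more tool, called after ">>>" by a JSON object that holds its "op" and its "data", one argument or row to a line. send_rows: Moves the arm, as the interface text tells. Its arguments: {"type":"object","properties":{"rows":{"type":"array","items":{"type":"array","items":{"type":"number"}}},"squeeze":{"type":"number"}},"required":["rows"]}

```bash
mkdir -p pics; python3 - <<'E'
from rig import ctrl, imaging
import cv2, numpy as np
for n in ("scene","top"):
    c=imaging.capture(n); cv2.imwrite(f"pics/{n}0.png",c["pixels"][...,::-1])
    print(n,c["fx"],c["fy"],c["cx"],c["cy"],np.round(c["R"],3).tolist(),np.round(c["t"],3))
s=ctrl.read_state(); print(s["clock"],s["tcp_pos"],np.round(s["orientation"],3).tolist(),s["force"],s["opening"],ctrl.tip_extent)
E
```

```text
scene 563.3637648630282 563.3637648630282 312.7204068996372 240.97054763477718 [[0.569, 0.822, -0.01], [0.616, -0.435, -0.657], [-0.545, 0.368, -0.754]] [-0.24 -0.23  1.72]
top 596.4633077474701 596.4633077474701 315.9092706419535 232.2566698064241 [[0.021, -1.0, 0.002], [-0.996, -0.021, -0.091], [0.091, 0.0, -0.996]] [0.003 0.468 1.728]
0.1 [0.19702146 0.48660659 0.40396963] [[-0.927, 0.375, -0.001], [0.375, 0.927, -0.001], [0.0, -0.001, -1.0]] [-0.66731841 -0.03469557  0.73926552] 1.0020467296847313 0.1734
```

View pics/scene0.png

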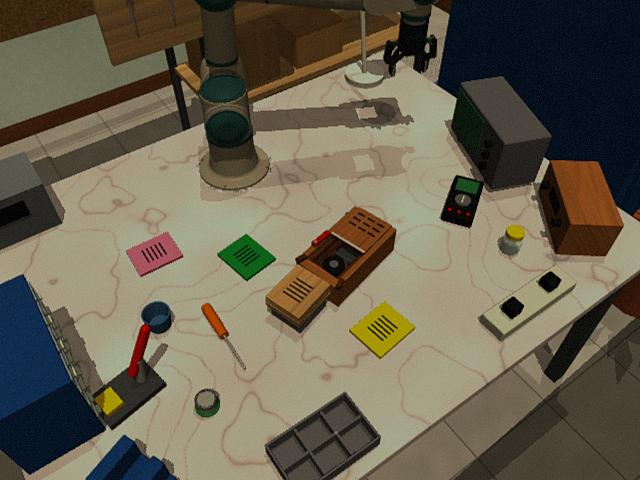

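View pics/top0.png

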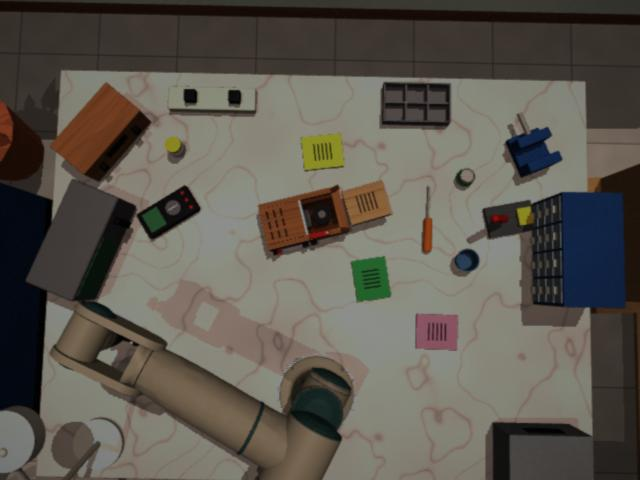

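The scene view shows the case at about (345,255), and the stack with the light-wood cover at (297,290). In the top view the case is at (305,218), the stack at (367,202), and the red button at (318,235).
There are four candidates for cover_top in the top view: light wood (367,202), yellow (322,152), green (371,279) and pink (437,332). Light wood on the stack fits the description, because the others are coloured look-alikes lying on the bench. I'll confirm it in an enlarged crop.

```bash
python3 - <<'E'
import cv2
a=cv2.imread("pics/top0.png")[170:270,250:400]
cv2.imwrite("pics/crop0.png",cv2.convertScaleAbs(cv2.resize(a,None,fx=5,fy=5,interpolation=cv2.INTER_CUBIC),alpha=1.5))
E
```

```text
(no output)
```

View pics/crop0.png

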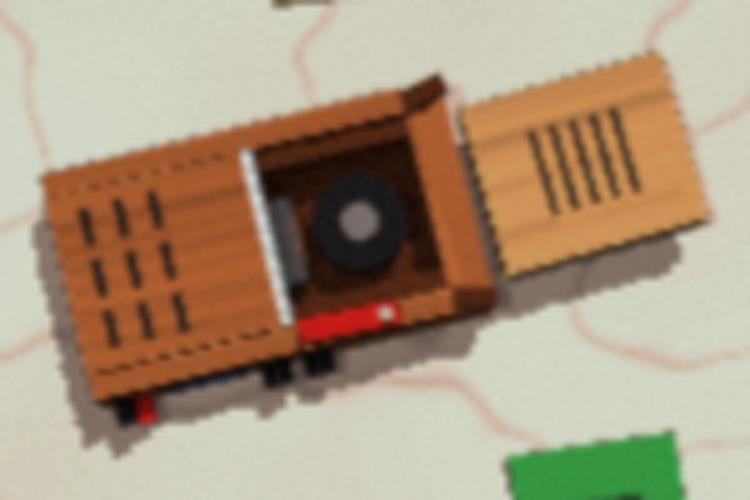

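The crop confirms the light-wood cover with five vent marks, corners at about (342,192), (382,180), (392,213) and (352,225). The case's +y axis points to image left, the aluminium deck edge runs (299,200)–(307,235), and the button pivot dot is at (327,233).

```bash
cat > h.py <<'E'
from rig import ctrl, imaging
import cv2, numpy as np
def ray(c,uv,z):
    uv=np.atleast_2d(uv).astype(float); R=np.array(c["R"]);t=np.array(c["t"])
    d=np.c_[(uv[:,0]-c["cx"])/c["fx"],(uv[:,1]-c["cy"])/c["fy"],np.ones(len(uv))]@R
    o=-R.T@t; return (o+d*((z-o[2])/d[:,2])[:,None])[:,:2]
def proj(c,X):
    p=np.atleast_2d(X)@np.array(c["R"]).T+c["t"]; return np.c_[c["fx"]*p[:,0]/p[:,2]+c["cx"],c["fy"]*p[:,1]/p[:,2]+c["cy"]]
def rigid(P,Q): # Q = Rot P + o
    p,q=P-P.mean(0),Q-Q.mean(0); a=np.arctan2((p[:,0]*q[:,1]-p[:,1]*q[:,0]).sum(),(p*q).sum())
    R=np.array([[np.cos(a),-np.sin(a)],[np.sin(a),np.cos(a)]]); return a,R,Q.mean(0)-R@P.mean(0)
E
python3 - <<'E'
from h import *
c=imaging.capture("top"); im=c["pixels"]; hsv=cv2.cvtColor(im,cv2.COLOR_RGB2HSV)
f=lambda x,y:(250+x/5-.4,170+y/5-.4)
pts=[((42,175),(66.5,150),.087),((97,398),(-66.5,150),.087),((243,150),(51.5,30),.087),((290,325),(-51.5,30),.087),((385,313),(-59,-22),.094)]
Q=np.array([ray(c,f(*a),z)[0] for a,_,z in pts]);P=np.array([b for _,b,_ in pts])/1000
a,R,o=rigid(P,Q); print("case",a,o,"res mm",np.round(1000*(Q-P@R.T-o),1).tolist())
# cover mask (light wood)
print("hsv cover",hsv[195,385],"case",hsv[215,275])
C=np.array([ray(c,f(*p),.0815)[0] for p in [(460,108),(660,52),(712,215),(506,277)]])
m=np.zeros(im.shape[:2],np.uint8); m[170:235,335:400]=cv2.inRange(hsv,(8,90,120),(25,255,255))[170:235,335:400]
k=max(cv2.findContours(m,0,1)[0],key=cv2.contourArea); r=cv2.minAreaRect(k); b=cv2.boxPoints(r)
print(r); B=ray(c,b,.0815)
for D in (C,B):
    L=(D-o)@R*1000; print(np.round(L,1).tolist(),"mean",L.mean(0))
# red button
mr=cv2.inRange(hsv,(0,180,120),(6,255,255)); mr[:225]=0;mr[245:]=0;mr[:,:300]=0;mr[:,345:]=0
y,x=np.nonzero(mr); L=(ray(c,np.c_[x,y],.094)-o)@R*1000; print("button",len(x),L.mean(0),L.min(0),L.max(0), np.linalg.eigh(np.cov(L.T))[1][:,1])
# scene check
s=imaging.capture("scene")
W=lambda x,y,z: np.r_[R@np.array([x,y])/1000+o,z/1000]
for n,p in dict(al1=(51.5,30,87),al2=(-51.5,30,87),far1=(66.5,150,87),far2=(-66.5,150,87),piv=(-59,-22,94)).items(): print(n,proj(s,W(*p))[0].round(1))
E
python3 - <<'E'
import cv2
a=cv2.imread("pics/scene0.png")[195:335,255:405]
cv2.imwrite("pics/crop1.png",cv2.convertScaleAbs(cv2.resize(a,None,fx=4,fy=4,interpolation=cv2.INTER_CUBIC),alpha=1.5))
E
```

```text
case 0.2696536205475299 [0.51323852 0.0188731 ] res mm [[-0.2, -3.0], [2.1, -2.3], [-1.0, 3.1], [-0.8, 1.7], [-0.1, 0.5]]
hsv cover [ 14 145 137] case [ 11 171  61]
((366.8487548828125, 201.9816131591797), (34.68000030517578, 41.31999969482422), 73.73979187011719)
[[45.2, -92.5], [48.5, -211.3], [-49.4, -215.9], [-54.9, -93.6]] mean [  -2.64764454 -153.32123225]
[[45.1, -94.1], [49.6, -212.2], [-49.7, -214.5], [-54.0, -97.0]] mean [  -2.28452841 -154.43980744]
button 51 [-57.23301473   4.1701741 ] [-62.77911358 -17.99640567] [-52.42350919  25.63598273] [0.05758796 0.99834044]
al1 [364.1 252.4]
al2 [331.1 232.5]
far1 [397.  227.2]
far2 [355.  203.6]
piv [315.6 241.3]
```

View pics/crop1.png

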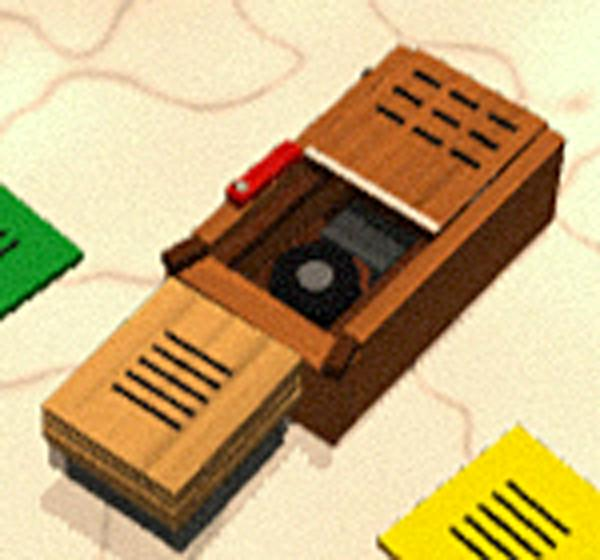

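The scene crop agrees with the case fit: the aluminium edge is at (331,232)–(365,252) and the pivot at (315,242). The cover is about 2 mm to -x with roughly +0.035 rad of yaw. I'll shut the fingers, turn the tool so its x axis lies along the case's y, and travel behind the stack.

>>> {"op": "send_rows", "data": {
  "rows": [
    [-3.1,-2.57,0,5.3,0],
    [-6.2,-5.14,0,10.5,0],
    [-9.3,-7.7,0,15.8,0],
    [-12.4,-10.3,0,21,0],
    [-15.5,-12.85,0,26.3,0],
    [-18.6,-15.4,0,31.6,0],
    [-21.7,-18,0,36.8,0],
    [-24.8,-20.6,0,42.1,0],
    [-27.9,-23.1,0,47.3,0],
    [-31,-25.7,0,52.6,0]
  ],
  "squeeze": 20
}}

```text
clock: 1.03
tcp_pos: [0.3882, 0.1301, 0.4048]
orientation: [[-0.261, 0.965, 0.001], [0.965, 0.261, 0.0], [0.0, 0.001, -1.0]]
force: [1.0, 1.4, 0.2]
opening: 0.002
grasp_force: 0.0
```

>>> {"op": "send_rows", "data": {
  "rows": [
    [-3.9,0.89,0.5,0,0],
    [-7.8,1.78,1,0,0],
    [-11.7,2.67,1.5,0,0],
    [-15.6,3.56,2,0,0],
    [-19.5,4.45,2.5,0,0],
    [-23.5,5.3,3,0,0],
    [-27.4,6.2,3.5,0,0],
    [-31.3,7.1,4,0,0],
    [-35.2,8,4.5,0,0],
    [-39.1,8.9,5,0,0]
  ]
}}

```text
clock: 1.87
tcp_pos: [0.5778, -0.2234, 0.354]
orientation: [[-0.265, 0.964, -0.0], [0.964, 0.265, 0.0], [0.0, -0.0, -1.0]]
force: [0.3, 0.2, 0.2]
opening: 0.0
grasp_force: 0.0
```

```bash
python3 - <<'E'
from h import *
s=ctrl.read_state(); p=np.array(s["tcp_pos"]);O=np.array(s["orientation"]);print(p,np.round(O,4).tolist(),s["force"],ctrl.tip_extent)
c=imaging.capture("scene")
print("tip px",proj(c,p+O[:,2]*.1734),"+13mm",proj(c,p+O[:,2]*.1864))
u,v=proj(c,p+O[:,2]*.1734)[0].astype(int); x0,y0=u-60,v-50
a=c["pixels"][y0:y0+100,x0:x0+120,::-1]
print(x0,y0);cv2.imwrite("pics/tip.png",cv2.convertScaleAbs(cv2.resize(a,None,fx=5,fy=5,interpolation=cv2.INTER_CUBIC),alpha=1.8))
E
```

```text
[ 0.57781112 -0.22340164  0.35396569] [[-0.2646, 0.9644, -0.0004], [0.9644, 0.2646, 0.0004], [0.0004, -0.0003, -1.0]] [0.26855249 0.17721646 0.18023038] 0.1734
tip px [[266.7580729  290.53499015]] +13mm [[267.1987612  294.14693463]]
206 240
```

View pics/tip.png

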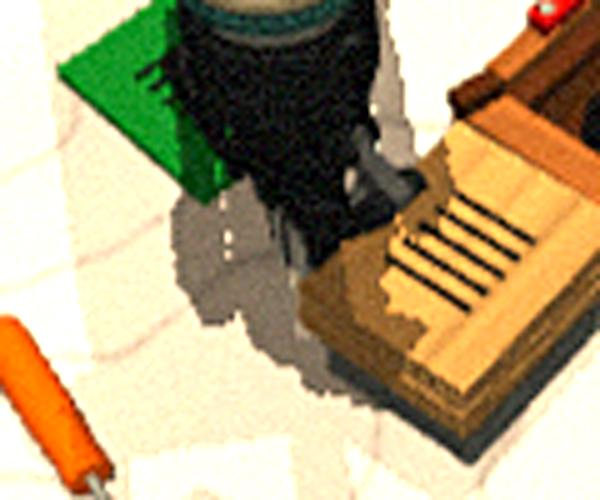

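The tip's lowest pixel, about (270,293), fits the 173 mm extent with the fingers shut. I'll descend behind the stack.

>>> {"op": "send_rows", "data": {
  "rows": [
    [0,0,2,0,0],
    [0,0,4,0,0],
    [0,0,6,0,0],
    [0,0,8,0,0],
    [0,0,9.5,0,0],
    [0,0,10.6,0,0],
    [0.4,0,10.6,0,0],
    [0.8,0,10.6,0,0],
    [1.0,0,10.6,0,0],
    [1.2,0,10.6,0,0]
  ]
}}

```text
clock: 2.75
tcp_pos: [0.5744, -0.2095, 0.2503]
orientation: [[-0.265, 0.964, 0.002], [0.964, 0.265, -0.001], [-0.002, 0.002, -1.0]]
force: [-0.6, -0.3, 0.2]
opening: -0.003
grasp_force: 0.0
```

>>> {"op": "send_rows", "data": {
  "rows": [
    [0.15,0,0,0,0],
    [0.3,0,0,0,0],
    [0.45,0,0,0,0],
    [0.6,0,0,0,0],
    [0.75,0,0,0,0],
    [0.9,0,0,0,0],
    [1.05,0,0,0,0],
    [1.2,0,0,0,0],
    [1.35,0,0,0,0],
    [1.5,0,0,0,0]
  ]
}}

```text
clock: 3.58
tcp_pos: [0.5701, -0.1953, 0.2487]
orientation: [[-0.265, 0.964, 0.0], [0.964, 0.265, -0.0], [-0.0, 0.0, -1.0]]
force: [0.9, -0.6, -0.9]
opening: 0.004
grasp_force: 0.3
```

```bash
cat >> h.py <<'E'
o=np.array([.51324,.01887]);A=.26965;R=np.array([[np.cos(A),-np.sin(A)],[np.sin(A),np.cos(A)]])
def st():
    s=ctrl.read_state(); f=np.array(s["force"])
    print("t",s["clock"],"case xy mm",((np.array(s["tcp_pos"])[:2]-o)@R*1000).round(2),"z",s["tcp_pos"][2],"F case",(f[:2]@R).round(2),f[2].round(2))
def shot(n,x0,y0,x1,y1,k,name="top"):
    c=imaging.capture(name); a=c["pixels"][y0:y1,x0:x1,::-1]
    cv2.imwrite(f"pics/{n}.png",cv2.convertScaleAbs(cv2.resize(a,None,fx=k,fy=k,interpolation=cv2.INTER_CUBIC),alpha=1.6)); return c
E
python3 -c "
from h import *
st(); shot('p1',255,190,405,330,4,'scene')"
```

```text
t 3.5833 case xy mm [  -2.27 -221.58] z 0.24866960446482567 F case [ 0.71 -0.81] -0.86
```

View pics/p1.png

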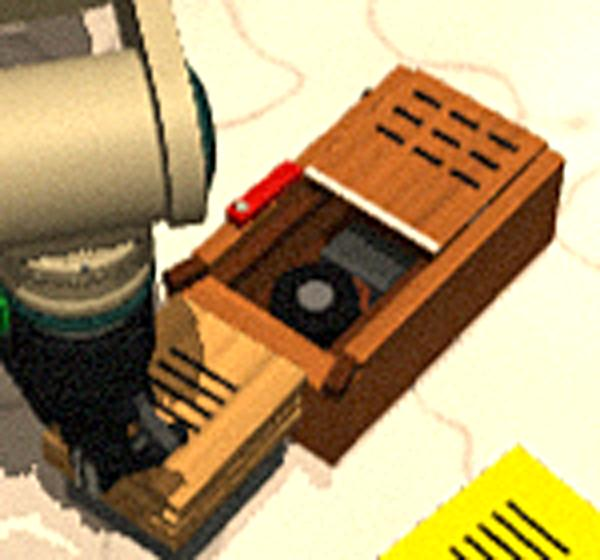

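The fingertips are at the cover's rear edge and about to push or just pushing. The mouth is ahead and looks aligned, so I'll push on.

>>> {"op": "send_rows", "data": {
  "rows": [
    [0.2,0,0,0,0],
    [0.4,0,0,0,0],
    [0.6,0,0,0,0],
    [0.8,0,0,0,0],
    [1.0,0,0,0,0],
    [1.2,0,0,0,0],
    [1.4,0,0,0,0],
    [1.6,0,0,0,0],
    [1.8,0,0,0,0],
    [2.0,0,0,0,0]
  ]
}}

```text
clock: 4.47
tcp_pos: [0.5648, -0.1759, 0.2487]
orientation: [[-0.265, 0.964, 0.0], [0.964, 0.265, 0.0], [0.0, 0.0, -1.0]]
force: [-0.0, 0.2, -0.3]
opening: -0.002
grasp_force: 0.3
```

>>> {"op": "send_rows", "data": {
  "rows": [
    [0.2,0,0,0,0],
    [0.4,0,0,0,0],
    [0.6,0,0,0,0],
    [0.8,0,0,0,0],
    [1.0,0,0,0,0],
    [1.2,0,0,0,0],
    [1.4,0,0,0,0],
    [1.6,0,0,0,0],
    [1.8,0,0,0,0],
    [2.0,0,0,0,0]
  ]
}}

```text
clock: 5.3
tcp_pos: [0.5595, -0.1566, 0.2487]
orientation: [[-0.265, 0.964, 0.0], [0.964, 0.265, 0.0], [0.0, 0.0, -1.0]]
force: [-0.5, -0.0, 0.1]
opening: 0.002
grasp_force: 0.3
```

```bash
python3 -c "
from h import *
st(); shot('p2',255,190,405,330,4,'scene')"
```

```text
t 5.3 case xy mm [  -2.2  -181.48] z 0.2487117795177451 F case [-0.53  0.1 ] 0.06
```

View pics/p2.png

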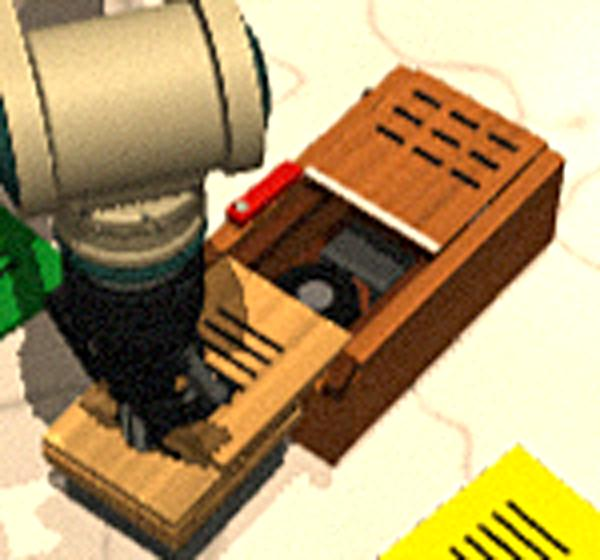

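The cover is in the mouth and straight, with its leading edge at about (314,255)–(342,274). cover_2 stays put. I'll continue to just short of the stop range.

>>> {"op": "send_rows", "data": {
  "rows": [
    [0.25,0,0,0,0],
    [0.5,0,0,0,0],
    [0.75,0,0,0,0],
    [1.0,0,0,0,0],
    [1.25,0,0,0,0],
    [1.5,0,0,0,0],
    [1.75,0,0,0,0],
    [2.0,0,0,0,0],
    [2.25,0,0,0,0],
    [2.5,0,0,0,0]
  ]
}}

```text
clock: 6.18
tcp_pos: [0.5528, -0.1325, 0.2488]
orientation: [[-0.265, 0.964, 0.0], [0.964, 0.265, -0.0], [-0.0, 0.0, -1.0]]
force: [-0.1, -0.9, 0.7]
opening: -0.001
grasp_force: 0.5
```

>>> {"op": "send_rows", "data": {
  "rows": [
    [0.25,0,0,0,0],
    [0.5,0,0,0,0],
    [0.75,0,0,0,0],
    [1.0,0,0,0,0],
    [1.25,0,0,0,0],
    [1.5,0,0,0,0],
    [1.75,0,0,0,0],
    [2.0,0,0,0,0],
    [2.25,0,0,0,0],
    [2.5,0,0,0,0]
  ]
}}

```text
clock: 7.02
tcp_pos: [0.5462, -0.1084, 0.2487]
orientation: [[-0.265, 0.964, 0.0], [0.964, 0.265, 0.0], [0.0, 0.0, -1.0]]
force: [-0.2, -1.2, 0.5]
opening: -0.0
grasp_force: 0.6
```

```bash
python3 -c "
from h import *
st(); c=shot('p3',255,190,405,330,4,'scene')
print('cover lead edge (z80), if offset 131:', [proj(c,np.r_[R@np.array([x/1000,(-131.5+131)/1000])+o,.08])[0].round(1) for x in (-50,50)])"
```

```text
t 7.0167 case xy mm [  -2.1  -131.43] z 0.24868454892190855 F case [-0.51 -1.08] 0.53
cover lead edge (z80), if offset 131: [array([323.9, 241.7]), array([355.9, 261.4])]
```

View pics/p3.png

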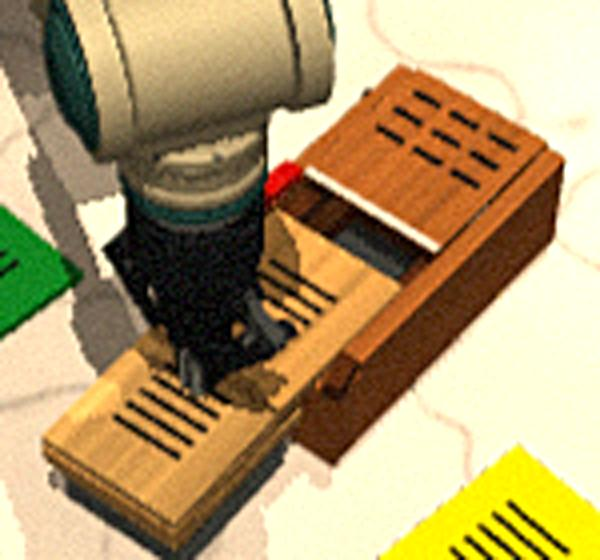

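The leading edge is at about y = 0–5 mm, with its right corner at (355,260), and the cover is straight in the channel. One more 28 mm run stays short of the earliest stop; after that I'll feel in small steps.

>>> {"op": "send_rows", "data": {
  "rows": [
    [0.3,0,0,0,0],
    [0.6,0,0,0,0],
    [0.9,0,0,0,0],
    [1.2,0,0,0,0],
    [1.5,0,0,0,0],
    [1.8,0,0,0,0],
    [2.1,0,0,0,0],
    [2.4,0,0,0,0],
    [2.6,0,0,0,0],
    [2.8,0,0,0,0]
  ]
}}

```text
clock: 7.9
tcp_pos: [0.5388, -0.0813, 0.2487]
orientation: [[-0.265, 0.964, 0.0], [0.964, 0.265, 0.0], [0.0, 0.0, -1.0]]
force: [-0.1, 0.2, -0.4]
opening: -0.001
grasp_force: 0.1
```

>>> {"op": "send_rows", "data": {
  "rows": [
    [0.01,0,0,0,0],
    [0.02,0,0,0,0],
    [0.03,0,0,0,0],
    [0.04,0,0,0,0],
    [0.05,0,0,0,0],
    [0.06,0,0,0,0],
    [0.07,0,0,0,0],
    [0.08,0,0,0,0],
    [0.09,0,0,0,0],
    [0.1,0,0,0,0]
  ]
}}

```text
clock: 8.73
tcp_pos: [0.5386, -0.0807, 0.2487]
orientation: [[-0.265, 0.964, 0.0], [0.964, 0.265, 0.0], [0.0, 0.0, -1.0]]
force: [-0.5, -0.5, 0.3]
opening: 0.001
grasp_force: 0.3
```

```bash
python3 -c "
from h import *
st()"
```

```text
t 8.7333 case xy mm [  -2.07 -102.72] z 0.2486662857966151 F case [-0.62 -0.4 ] 0.3
```

>>> {"op": "send_rows", "data": {
  "rows": [
    [0.03,0,0,0,0],
    [0.06,0,0,0,0],
    [0.08,0,0,0,0],
    [0.1,0,0,0,0],
    [0.11,0,0,0,0],
    [0.12,0,0,0,0],
    [0.12,0,0,0,0],
    [0.12,0,0,0,0],
    [0.12,0,0,0,0],
    [0.12,0,0,0,0]
  ]
}}

```text
clock: 9.57
tcp_pos: [0.5383, -0.0795, 0.2487]
orientation: [[-0.265, 0.964, 0.0], [0.964, 0.265, 0.0], [0.0, 0.0, -1.0]]
force: [0.1, -0.4, 0.5]
opening: 0.004
grasp_force: 0.2
```

>>> {"op": "send_rows", "data": {
  "rows": [
    [0.03,0,0,0,0],
    [0.06,0,0,0,0],
    [0.08,0,0,0,0],
    [0.1,0,0,0,0],
    [0.12,0,0,0,0],
    [0.13,0,0,0,0],
    [0.13,0,0,0,0],
    [0.13,0,0,0,0],
    [0.13,0,0,0,0],
    [0.13,0,0,0,0]
  ]
}}

```text
clock: 10.4
tcp_pos: [0.5379, -0.0782, 0.2487]
orientation: [[-0.265, 0.964, 0.0], [0.964, 0.265, 0.0], [0.0, 0.0, -1.0]]
force: [0.3, -0.3, -1.1]
opening: 0.001
grasp_force: 0.2
```

>>> {"op": "send_rows", "data": {
  "rows": [
    [0.03,0,0,0,0],
    [0.06,0,0,0,0],
    [0.08,0,0,0,0],
    [0.1,0,0,0,0],
    [0.12,0,0,0,0],
    [0.13,0,0,0,0],
    [0.13,0,0,0,0],
    [0.13,0,0,0,0],
    [0.13,0,0,0,0],
    [0.13,0,0,0,0]
  ]
}}

```text
clock: 11.23
tcp_pos: [0.5376, -0.077, 0.2487]
orientation: [[-0.265, 0.964, 0.0], [0.964, 0.265, 0.0], [0.0, 0.0, -1.0]]
force: [-0.4, -0.6, 0.4]
opening: 0.001
grasp_force: 0.2
```

>>> {"op": "send_rows", "data": {
  "rows": [
    [0.03,0,0,0,0],
    [0.06,0,0,0,0],
    [0.08,0,0,0,0],
    [0.1,0,0,0,0],
    [0.12,0,0,0,0],
    [0.13,0,0,0,0],
    [0.13,0,0,0,0],
    [0.13,0,0,0,0],
    [0.13,0,0,0,0],
    [0.13,0,0,0,0]
  ]
}}

```text
clock: 12.07
tcp_pos: [0.5373, -0.0757, 0.2487]
orientation: [[-0.265, 0.964, 0.0], [0.964, 0.265, 0.0], [0.0, 0.0, -1.0]]
force: [-0.2, 0.0, -0.0]
opening: -0.0
grasp_force: 0.2
```

>>> {"op": "send_rows", "data": {
  "rows": [
    [0.03,0,0,0,0],
    [0.06,0,0,0,0],
    [0.09,0,0,0,0],
    [0.11,0,0,0,0],
    [0.13,0,0,0,0],
    [0.15,0,0,0,0],
    [0.15,0,0,0,0],
    [0.15,0,0,0,0],
    [0.15,0,0,0,0],
    [0.15,0,0,0,0]
  ]
}}

```text
clock: 12.9
tcp_pos: [0.5369, -0.0742, 0.2487]
orientation: [[-0.265, 0.964, 0.0], [0.964, 0.265, 0.0], [0.0, 0.0, -1.0]]
force: [-0.7, -0.4, -0.5]
opening: -0.001
grasp_force: 0.1
```

>>> {"op": "send_rows", "data": {
  "rows": [
    [0.03,0,0,0,0],
    [0.06,0,0,0,0],
    [0.09,0,0,0,0],
    [0.11,0,0,0,0],
    [0.13,0,0,0,0],
    [0.15,0,0,0,0],
    [0.15,0,0,0,0],
    [0.15,0,0,0,0],
    [0.15,0,0,0,0],
    [0.15,0,0,0,0]
  ]
}}

```text
clock: 13.73
tcp_pos: [0.5365, -0.0728, 0.2487]
orientation: [[-0.265, 0.964, 0.0], [0.964, 0.265, 0.0], [0.0, 0.0, -1.0]]
force: [-0.8, 0.0, -0.6]
opening: 0.002
grasp_force: 0.1
```

>>> {"op": "send_rows", "data": {
  "rows": [
    [0.03,0,0,0,0],
    [0.06,0,0,0,0],
    [0.09,0,0,0,0],
    [0.11,0,0,0,0],
    [0.13,0,0,0,0],
    [0.15,0,0,0,0],
    [0.15,0,0,0,0],
    [0.15,0,0,0,0],
    [0.15,0,0,0,0],
    [0.15,0,0,0,0]
  ]
}}

```text
clock: 14.57
tcp_pos: [0.5361, -0.0714, 0.2487]
orientation: [[-0.265, 0.964, 0.0], [0.964, 0.265, 0.0], [0.0, 0.0, -1.0]]
force: [0.4, -0.1, 0.5]
opening: -0.0
grasp_force: 0.1
```

>>> {"op": "send_rows", "data": {
  "rows": [
    [0.03,0,0,0,0],
    [0.06,0,0,0,0],
    [0.09,0,0,0,0],
    [0.11,0,0,0,0],
    [0.13,0,0,0,0],
    [0.15,0,0,0,0],
    [0.15,0,0,0,0],
    [0.15,0,0,0,0],
    [0.15,0,0,0,0],
    [0.15,0,0,0,0]
  ]
}}

```text
clock: 15.4
tcp_pos: [0.5357, -0.0699, 0.2487]
orientation: [[-0.265, 0.964, 0.0], [0.964, 0.265, 0.0], [0.0, 0.0, -1.0]]
force: [-0.1, -0.6, 0.4]
opening: 0.0
grasp_force: 0.1
```

>>> {"op": "send_rows", "data": {
  "rows": [
    [0.03,0,0,0,0],
    [0.06,0,0,0,0],
    [0.09,0,0,0,0],
    [0.11,0,0,0,0],
    [0.13,0,0,0,0],
    [0.15,0,0,0,0],
    [0.15,0,0,0,0],
    [0.15,0,0,0,0],
    [0.15,0,0,0,0],
    [0.15,0,0,0,0]
  ]
}}

```text
clock: 16.23
tcp_pos: [0.5353, -0.0684, 0.2487]
orientation: [[-0.265, 0.964, -0.0], [0.964, 0.265, 0.0], [0.0, 0.0, -1.0]]
force: [0.6, -0.1, -0.8]
opening: 0.003
grasp_force: 0.1
```

```bash
python3 -c "
from h import *
st(); shot('p4',255,190,405,330,4,'scene')"
```

```text
t 16.2333 case xy mm [ -2.03 -90.03] z 0.24868610701390464 F case [ 0.55 -0.27] -0.78
```

View pics/p4.png

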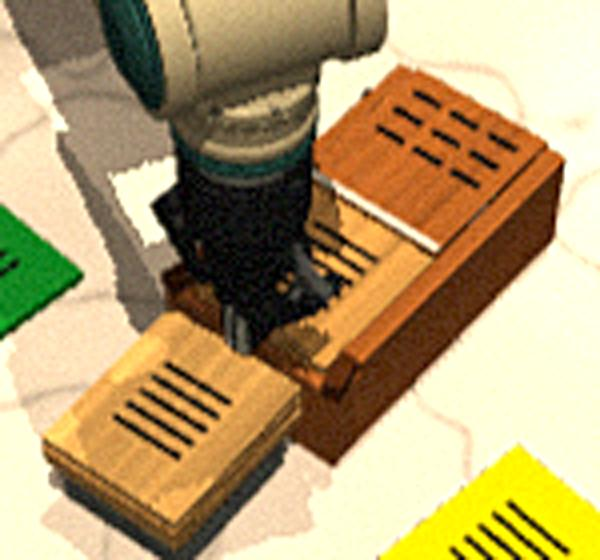

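The cover is flat in the channel with its leading edge under the deck. The fingers are at its rear edge near (315,275), and the lower stack is undisturbed. I'll keep feeling for the stop.

>>> {"op": "send_rows", "data": {
  "rows": [
    [0.03,0,0,0,0],
    [0.06,0,0,0,0],
    [0.09,0,0,0,0],
    [0.11,0,0,0,0],
    [0.13,0,0,0,0],
    [0.15,0,0,0,0],
    [0.15,0,0,0,0],
    [0.15,0,0,0,0],
    [0.15,0,0,0,0],
    [0.15,0,0,0,0]
  ]
}}

```text
clock: 17.12
tcp_pos: [0.5349, -0.067, 0.2487]
orientation: [[-0.265, 0.964, 0.0], [0.964, 0.265, 0.0], [0.0, 0.0, -1.0]]
force: [-0.2, 0.2, 0.2]
opening: 0.002
grasp_force: 0.1
```

>>> {"op": "send_rows", "data": {
  "rows": [
    [0.03,0,0,0,0],
    [0.06,0,0,0,0],
    [0.09,0,0,0,0],
    [0.11,0,0,0,0],
    [0.13,0,0,0,0],
    [0.15,0,0,0,0],
    [0.15,0,0,0,0],
    [0.15,0,0,0,0],
    [0.15,0,0,0,0],
    [0.15,0,0,0,0]
  ]
}}

```text
clock: 17.95
tcp_pos: [0.5345, -0.0656, 0.2487]
orientation: [[-0.265, 0.964, -0.0], [0.964, 0.265, 0.0], [0.0, 0.0, -1.0]]
force: [-0.3, 0.2, -1.2]
opening: -0.002
grasp_force: 0.1
```

>>> {"op": "send_rows", "data": {
  "rows": [
    [0.03,0,0,0,0],
    [0.06,0,0,0,0],
    [0.09,0,0,0,0],
    [0.11,0,0,0,0],
    [0.13,0,0,0,0],
    [0.15,0,0,0,0],
    [0.15,0,0,0,0],
    [0.15,0,0,0,0],
    [0.15,0,0,0,0],
    [0.15,0,0,0,0]
  ]
}}

```text
clock: 18.78
tcp_pos: [0.5341, -0.0641, 0.2487]
orientation: [[-0.265, 0.964, 0.0], [0.964, 0.265, 0.0], [0.0, 0.0, -1.0]]
force: [0.6, -0.2, -0.4]
opening: -0.0
grasp_force: 0.1
```

>>> {"op": "send_rows", "data": {
  "rows": [
    [0.03,0,0,0,0],
    [0.06,0,0,0,0],
    [0.09,0,0,0,0],
    [0.11,0,0,0,0],
    [0.13,0,0,0,0],
    [0.15,0,0,0,0],
    [0.15,0,0,0,0],
    [0.15,0,0,0,0],
    [0.15,0,0,0,0],
    [0.15,0,0,0,0]
  ]
}}

```text
clock: 19.62
tcp_pos: [0.5337, -0.0627, 0.2487]
orientation: [[-0.265, 0.964, -0.0], [0.964, 0.265, 0.0], [0.0, 0.0, -1.0]]
force: [-0.1, 0.2, -0.6]
opening: -0.001
grasp_force: 0.1
```

>>> {"op": "send_rows", "data": {
  "rows": [
    [0.03,0,0,0,0],
    [0.06,0,0,0,0],
    [0.09,0,0,0,0],
    [0.11,0,0,0,0],
    [0.13,0,0,0,0],
    [0.15,0,0,0,0],
    [0.15,0,0,0,0],
    [0.15,0,0,0,0],
    [0.15,0,0,0,0],
    [0.15,0,0,0,0]
  ]
}}

```text
clock: 20.45
tcp_pos: [0.5333, -0.0612, 0.2487]
orientation: [[-0.265, 0.964, 0.0], [0.964, 0.265, 0.0], [0.0, 0.0, -1.0]]
force: [-0.2, -0.0, -0.0]
opening: 0.0
grasp_force: 0.1
```

>>> {"op": "send_rows", "data": {
  "rows": [
    [0.03,0,0,0,0],
    [0.06,0,0,0,0],
    [0.09,0,0,0,0],
    [0.11,0,0,0,0],
    [0.13,0,0,0,0],
    [0.15,0,0,0,0],
    [0.15,0,0,0,0],
    [0.15,0,0,0,0],
    [0.15,0,0,0,0],
    [0.15,0,0,0,0]
  ]
}}

```text
clock: 21.28
tcp_pos: [0.5329, -0.0598, 0.2487]
orientation: [[-0.265, 0.964, 0.0], [0.964, 0.265, 0.0], [0.0, 0.0, -1.0]]
force: [-2.0, -0.0, -0.4]
opening: -0.002
grasp_force: 0.1
```

>>> {"op": "send_rows", "data": {
  "rows": [
    [0.03,0,0,0,0],
    [0.06,0,0,0,0],
    [0.09,0,0,0,0],
    [0.11,0,0,0,0],
    [0.13,0,0,0,0],
    [0.15,0,0,0,0],
    [0.15,0,0,0,0],
    [0.15,0,0,0,0],
    [0.15,0,0,0,0],
    [0.15,0,0,0,0]
  ]
}}

```text
clock: 22.12
tcp_pos: [0.5325, -0.0583, 0.2487]
orientation: [[-0.265, 0.964, -0.0], [0.964, 0.265, 0.0], [0.0, 0.0, -1.0]]
force: [0.1, -0.1, -0.5]
opening: -0.002
grasp_force: 0.1
```

>>> {"op": "send_rows", "data": {
  "rows": [
    [0.03,0,0,0,0],
    [0.06,0,0,0,0],
    [0.09,0,0,0,0],
    [0.11,0,0,0,0],
    [0.13,0,0,0,0],
    [0.15,0,0,0,0],
    [0.15,0,0,0,0],
    [0.15,0,0,0,0],
    [0.15,0,0,0,0],
    [0.15,0,0,0,0]
  ]
}}

```text
clock: 22.95
tcp_pos: [0.5321, -0.0569, 0.2487]
orientation: [[-0.265, 0.964, 0.0], [0.964, 0.265, 0.0], [0.0, 0.0, -1.0]]
force: [0.0, 0.3, 1.1]
opening: 0.004
grasp_force: 0.1
```

>>> {"op": "send_rows", "data": {
  "rows": [
    [0.03,0,0,0,0],
    [0.06,0,0,0,0],
    [0.09,0,0,0,0],
    [0.11,0,0,0,0],
    [0.13,0,0,0,0],
    [0.15,0,0,0,0],
    [0.15,0,0,0,0],
    [0.15,0,0,0,0],
    [0.15,0,0,0,0],
    [0.15,0,0,0,0]
  ]
}}

```text
clock: 23.78
tcp_pos: [0.5317, -0.0554, 0.2487]
orientation: [[-0.265, 0.964, 0.0], [0.964, 0.265, 0.0], [0.0, 0.0, -1.0]]
force: [0.7, 0.7, -0.7]
opening: 0.001
grasp_force: 0.1
```

>>> {"op": "send_rows", "data": {
  "rows": [
    [0.03,0,0,0,0],
    [0.06,0,0,0,0],
    [0.09,0,0,0,0],
    [0.11,0,0,0,0],
    [0.13,0,0,0,0],
    [0.15,0,0,0,0],
    [0.15,0,0,0,0],
    [0.15,0,0,0,0],
    [0.15,0,0,0,0],
    [0.15,0,0,0,0]
  ]
}}

```text
clock: 24.62
tcp_pos: [0.5313, -0.054, 0.2487]
orientation: [[-0.265, 0.964, -0.0], [0.964, 0.265, 0.0], [0.0, 0.0, -1.0]]
force: [0.3, -0.6, -0.4]
opening: 0.004
grasp_force: 0.1
```

>>> {"op": "send_rows", "data": {
  "rows": [
    [0.03,0,0,0,0],
    [0.06,0,0,0,0],
    [0.09,0,0,0,0],
    [0.11,0,0,0,0],
    [0.13,0,0,0,0],
    [0.15,0,0,0,0],
    [0.15,0,0,0,0],
    [0.15,0,0,0,0],
    [0.15,0,0,0,0],
    [0.15,0,0,0,0]
  ]
}}

```text
clock: 25.45
tcp_pos: [0.5309, -0.0525, 0.2487]
orientation: [[-0.265, 0.964, 0.0], [0.964, 0.265, 0.0], [0.0, 0.0, -1.0]]
force: [0.7, 1.1, -0.5]
opening: -0.001
grasp_force: 0.1
```

>>> {"op": "send_rows", "data": {
  "rows": [
    [0.03,0,0,0,0],
    [0.06,0,0,0,0],
    [0.09,0,0,0,0],
    [0.11,0,0,0,0],
    [0.13,0,0,0,0],
    [0.15,0,0,0,0],
    [0.15,0,0,0,0],
    [0.15,0,0,0,0],
    [0.15,0,0,0,0],
    [0.15,0,0,0,0]
  ]
}}

```text
clock: 26.28
tcp_pos: [0.5305, -0.0511, 0.2487]
orientation: [[-0.265, 0.964, 0.0], [0.964, 0.265, 0.0], [0.0, 0.0, -1.0]]
force: [0.7, -0.3, -0.1]
opening: 0.0
grasp_force: 0.1
```

>>> {"op": "send_rows", "data": {
  "rows": [
    [0.03,0,0,0,0],
    [0.06,0,0,0,0],
    [0.09,0,0,0,0],
    [0.11,0,0,0,0],
    [0.13,0,0,0,0],
    [0.15,0,0,0,0],
    [0.15,0,0,0,0],
    [0.15,0,0,0,0],
    [0.15,0,0,0,0],
    [0.15,0,0,0,0]
  ]
}}

```text
clock: 27.12
tcp_pos: [0.5301, -0.0497, 0.2487]
orientation: [[-0.265, 0.964, 0.0], [0.964, 0.265, 0.0], [0.0, 0.0, -1.0]]
force: [-0.2, -0.1, 0.3]
opening: -0.003
grasp_force: 0.1
```

>>> {"op": "send_rows", "data": {
  "rows": [
    [0.03,0,0,0,0],
    [0.06,0,0,0,0],
    [0.09,0,0,0,0],
    [0.11,0,0,0,0],
    [0.13,0,0,0,0],
    [0.15,0,0,0,0],
    [0.15,0,0,0,0],
    [0.15,0,0,0,0],
    [0.15,0,0,0,0],
    [0.15,0,0,0,0]
  ]
}}

```text
clock: 27.95
tcp_pos: [0.5297, -0.0482, 0.2487]
orientation: [[-0.265, 0.964, 0.0], [0.964, 0.265, 0.0], [0.0, 0.0, -1.0]]
force: [1.0, -0.6, -0.7]
opening: 0.006
grasp_force: 0.1
```

>>> {"op": "send_rows", "data": {
  "rows": [
    [0.03,0,0,0,0],
    [0.06,0,0,0,0],
    [0.09,0,0,0,0],
    [0.11,0,0,0,0],
    [0.13,0,0,0,0],
    [0.15,0,0,0,0],
    [0.15,0,0,0,0],
    [0.15,0,0,0,0],
    [0.15,0,0,0,0],
    [0.15,0,0,0,0]
  ]
}}

```text
clock: 28.78
tcp_pos: [0.5293, -0.0468, 0.2487]
orientation: [[-0.265, 0.964, 0.0], [0.964, 0.265, 0.0], [0.0, 0.0, -1.0]]
force: [0.1, 0.3, -0.4]
opening: 0.001
grasp_force: 0.1
```

>>> {"op": "send_rows", "data": {
  "rows": [
    [0.03,0,0,0,0],
    [0.06,0,0,0,0],
    [0.09,0,0,0,0],
    [0.11,0,0,0,0],
    [0.13,0,0,0,0],
    [0.15,0,0,0,0],
    [0.15,0,0,0,0],
    [0.15,0,0,0,0],
    [0.15,0,0,0,0],
    [0.15,0,0,0,0]
  ]
}}

```text
clock: 29.62
tcp_pos: [0.5289, -0.0453, 0.2487]
orientation: [[-0.265, 0.964, 0.0], [0.964, 0.265, 0.0], [0.0, 0.0, -1.0]]
force: [-0.7, -0.4, -0.2]
opening: 0.001
grasp_force: 0.1
```

>>> {"op": "send_rows", "data": {
  "rows": [
    [0.03,0,0,0,0],
    [0.06,0,0,0,0],
    [0.09,0,0,0,0],
    [0.11,0,0,0,0],
    [0.13,0,0,0,0],
    [0.15,0,0,0,0],
    [0.15,0,0,0,0],
    [0.15,0,0,0,0],
    [0.15,0,0,0,0],
    [0.15,0,0,0,0]
  ]
}}

```text
clock: 30.45
tcp_pos: [0.5285, -0.0439, 0.2487]
orientation: [[-0.265, 0.964, -0.0], [0.964, 0.265, 0.0], [0.0, -0.0, -1.0]]
force: [-0.4, 0.0, 0.7]
opening: 0.001
grasp_force: 0.1
```

>>> {"op": "send_rows", "data": {
  "rows": [
    [0.03,0,0,0,0],
    [0.06,0,0,0,0],
    [0.09,0,0,0,0],
    [0.11,0,0,0,0],
    [0.13,0,0,0,0],
    [0.15,0,0,0,0],
    [0.15,0,0,0,0],
    [0.15,0,0,0,0],
    [0.15,0,0,0,0],
    [0.15,0,0,0,0]
  ]
}}

```text
clock: 31.28
tcp_pos: [0.5281, -0.0424, 0.2487]
orientation: [[-0.265, 0.964, 0.0], [0.964, 0.265, 0.0], [0.0, 0.0, -1.0]]
force: [-0.1, -0.1, 0.2]
opening: 0.002
grasp_force: 0.1
```

>>> {"op": "send_rows", "data": {
  "rows": [
    [0.03,0,0,0,0],
    [0.06,0,0,0,0],
    [0.09,0,0,0,0],
    [0.11,0,0,0,0],
    [0.13,0,0,0,0],
    [0.15,0,0,0,0],
    [0.15,0,0,0,0],
    [0.15,0,0,0,0],
    [0.15,0,0,0,0],
    [0.15,0,0,0,0]
  ]
}}

```text
clock: 32.12
tcp_pos: [0.5277, -0.041, 0.2487]
orientation: [[-0.265, 0.964, 0.0], [0.964, 0.265, 0.0], [0.0, 0.0, -1.0]]
force: [0.2, -0.3, 0.3]
opening: 0.001
grasp_force: 0.1
```

>>> {"op": "send_rows", "data": {
  "rows": [
    [0.03,0,0,0,0],
    [0.06,0,0,0,0],
    [0.09,0,0,0,0],
    [0.11,0,0,0,0],
    [0.13,0,0,0,0],
    [0.15,0,0,0,0],
    [0.15,0,0,0,0],
    [0.15,0,0,0,0],
    [0.15,0,0,0,0],
    [0.15,0,0,0,0]
  ]
}}

```text
clock: 32.95
tcp_pos: [0.5273, -0.0395, 0.2487]
orientation: [[-0.265, 0.964, -0.0], [0.964, 0.265, 0.0], [0.0, -0.0, -1.0]]
force: [-0.7, -0.3, -0.1]
opening: -0.002
grasp_force: 0.1
```

```bash
python3 -c "
from h import *
st(); c=imaging.capture('scene'); im=c['pixels'].astype(int)
# visible cover strip along x=+40 line, z=.08: sample brightness by case y
for y in range(-95,36,5):
    u,v=proj(c,np.r_[R@np.array([.042,y/1000])+o,.08])[0].round().astype(int); print(y,im[v,u].tolist(),end=' ')
"
```

```text
t 32.95 case xy mm [ -2.   -60.04] z 0.2486584910666969 F case [-0.72 -0.16] -0.14
-95 [56, 26, 12] -90 [113, 59, 29] -85 [102, 50, 15] -80 [110, 53, 18] -75 [105, 58, 23] -70 [36, 18, 7] -65 [19, 3, 6] -60 [12, 8, 0] -55 [26, 18, 15] -50 [86, 56, 33] -45 [150, 102, 41] -40 [155, 107, 52] -35 [154, 106, 48] -30 [160, 111, 56] -25 [150, 102, 43] -20 [157, 104, 53] -15 [153, 104, 51] -10 [150, 102, 48] -5 [147, 103, 44] 0 [152, 105, 47] 5 [156, 107, 52] 10 [148, 96, 40] 15 [145, 97, 42] 20 [162, 110, 52] 25 [155, 105, 45] 30 [48, 26, 10] 35 [181, 161, 134]
```

>>> {"op": "send_rows", "data": {
  "rows": [
    [0.03,0,0,0,0],
    [0.06,0,0,0,0],
    [0.09,0,0,0,0],
    [0.11,0,0,0,0],
    [0.13,0,0,0,0],
    [0.15,0,0,0,0],
    [0.15,0,0,0,0],
    [0.15,0,0,0,0],
    [0.15,0,0,0,0],
    [0.15,0,0,0,0]
  ]
}}

```text
clock: 33.83
tcp_pos: [0.5269, -0.0383, 0.2487]
orientation: [[-0.265, 0.964, 0.0], [0.964, 0.265, -0.0], [-0.0, -0.0, -1.0]]
force: [-0.4, -2.7, -0.2]
opening: 0.001
grasp_force: 1.6
```

That is contact at about 2.6 N, with a stiffness of roughly 12 N/mm. I'll add 0.4 mm and hold.

>>> {"op": "send_rows", "data": {
  "rows": [
    [0.01,0,0,0,0],
    [0.02,0,0,0,0],
    [0.03,0,0,0,0],
    [0.04,0,0,0,0],
    [0.04,0,0,0,0],
    [0.04,0,0,0,0],
    [0.04,0,0,0,0],
    [0.04,0,0,0,0],
    [0.04,0,0,0,0],
    [0.04,0,0,0,0]
  ]
}}

```text
clock: 34.67
tcp_pos: [0.5269, -0.0381, 0.2488]
orientation: [[-0.264, 0.964, 0.0], [0.964, 0.264, -0.001], [-0.001, 0.0, -1.0]]
force: [0.1, -5.6, -0.7]
opening: 0.003
grasp_force: 2.8
```

```bash
python3 -c "
from h import *
st()"
```

```text
t 34.6667 case xy mm [ -2.03 -58.54] z 0.24879170276992874 F case [-1.41 -5.45] -0.72
```

>>> {"op": "send_rows", "data": {
  "rows": [
    [0.01,0,0,0,0],
    [0.02,0,0,0,0],
    [0.03,0,0,0,0],
    [0.04,0,0,0,0],
    [0.04,0,0,0,0],
    [0.04,0,0,0,0],
    [0.04,0,0,0,0],
    [0.04,0,0,0,0],
    [0.04,0,0,0,0],
    [0.04,0,0,0,0]
  ]
}}

```text
clock: 35.5
tcp_pos: [0.5268, -0.0379, 0.2489]
orientation: [[-0.264, 0.964, 0.001], [0.964, 0.264, -0.002], [-0.002, 0.0, -1.0]]
force: [0.6, -7.3, 0.1]
opening: -0.001
grasp_force: 3.5
```

```bash
python3 -c "
from h import *
st()"
```

```text
t 35.5 case xy mm [ -2.03 -58.33] z 0.24886987546540384 F case [-1.34 -7.24] 0.09
```

The press is at about 7 N and held. I'll hold a little longer, then back off and rise.

>>> {"op": "send_rows", "data": {
  "rows": [
    [0.01,0,0,0,0],
    [0.01,0,0,0,0],
    [0.01,0,0,0,0],
    [0.01,0,0,0,0],
    [0.01,0,0,0,0],
    [-0.3,0,0,0,0],
    [-1.0,0,0,0,0],
    [-1.0,0,-2,0,0],
    [-1.0,0,-4,0,0],
    [-1.0,0,-5.5,0,0]
  ]
}}

```text
clock: 36.33
tcp_pos: [0.5296, -0.0471, 0.3051]
orientation: [[-0.265, 0.964, 0.001], [0.964, 0.265, 0.001], [0.001, 0.001, -1.0]]
force: [0.6, 0.8, -0.6]
opening: -0.001
grasp_force: 0.0
```

>>> {"op": "send_rows", "data": {
  "rows": [
    [0,-2.5,0,0,0],
    [0,-5,0,0,0],
    [0,-7.5,0,0,0],
    [2,-9.2,0,0,0],
    [4,-9.2,0,0,0],
    [6,-9.2,0,0,0],
    [7,-9.2,0,0,0],
    [7,-9.2,0,0,0],
    [7,-9.2,0,0,0],
    [7,-9.2,0,0,0]
  ]
}}

```text
clock: 37.17
tcp_pos: [0.4225, -0.0043, 0.3037]
orientation: [[-0.265, 0.964, 0.0], [0.964, 0.265, -0.0], [-0.0, -0.0, -1.0]]
force: [-0.3, 0.0, 0.1]
opening: 0.0
grasp_force: 0.0
```

```bash
python3 -c "
from h import *
st()
c=imaging.capture('top'); im=c['pixels']; hsv=cv2.cvtColor(im,cv2.COLOR_RGB2HSV)
mr=cv2.inRange(hsv,(0,180,100),(6,255,255)); y,x=np.nonzero(mr); L=(ray(c,np.c_[x,y],.094)-o)@R*1000
k=(abs(L[:,0]+55)<30)&(abs(L[:,1])<45); L=L[k]; print(len(L), L.size and (L.mean(0),L.min(0),L.max(0)))"
```

```text
t 37.1667 case xy mm [-93.67   1.85] z 0.3036783917595492 F case [-0.31  0.14] 0.13
0 0
```

>>> {"op": "send_rows", "data": {
  "rows": [
    [0,0,1,0,0],
    [0,0,2,0,0],
    [0,0,3,0,0],
    [0,0,3.7,0,0],
    [0,0,4.2,0,0],
    [0,0,4.3,0,0],
    [0,0.4,4.3,0,0],
    [-0.1,0.7,4.3,0,0],
    [-0.1,0.9,4.3,0,0],
    [-0.2,1.0,4.3,0,0]
  ]
}}

```text
clock: 38.05
tcp_pos: [0.4328, -0.003, 0.2612]
orientation: [[-0.265, 0.964, 0.001], [0.964, 0.265, 0.0], [-0.0, 0.001, -1.0]]
force: [0.8, 0.8, -1.1]
opening: -0.002
grasp_force: 0.0
```

```bash
python3 -c "
from h import *
st()"
```

```text
t 38.05 case xy mm [-83.37   0.34] z 0.2611773185942132 F case [0.94 0.55] -1.1
```

Now sweep to about 45°, with offsets from (-83.4, 0.3).

>>> {"op": "send_rows", "data": {
  "rows": [
    [0,0.2,0,0,0],
    [0.15,0.4,0,0,0],
    [0.3,0.6,0,0,0],
    [0.5,0.8,0,0,0],
    [0.7,1.0,0,0,0],
    [0.85,1.3,0,0,0],
    [0.95,1.55,0,0,0],
    [1.05,1.8,0,0,0],
    [1.1,2.0,0,0,0],
    [1.1,2.2,0,0,0]
  ]
}}

```text
clock: 38.88
tcp_pos: [0.4506, 0.0132, 0.2607]
orientation: [[-0.264, 0.964, -0.001], [0.964, 0.264, -0.001], [-0.001, -0.002, -1.0]]
force: [-4.2, -4.1, 3.0]
opening: 0.002
grasp_force: 3.8
```

```bash
python3 -c "
from h import *
st()"
```

```text
t 38.8833 case xy mm [-61.92  11.21] z 0.2606909215242503 F case [-5.11 -2.81] 2.99
```

>>> {"op": "send_rows", "data": {
  "rows": [
    [0,0.1,-0.1,0,0],
    [-0.05,0.5,-0.1,0,0],
    [-0.1,0.9,-0.1,0,0],
    [-0.2,1.3,-0.1,0,0],
    [-0.3,1.6,-0.1,0,0],
    [-0.55,2.0,-0.1,0,0],
    [-0.8,2.3,-0.1,0,0],
    [-1.1,2.6,-0.1,0,0],
    [-1.35,2.8,-0.1,0,0],
    [-1.5,2.9,-0.1,0,0]
  ]
}}

```text
clock: 39.72
tcp_pos: [0.483, 0.0063, 0.2618]
orientation: [[-0.265, 0.964, 0.001], [0.964, 0.265, 0.0], [0.0, 0.001, -1.0]]
force: [-2.2, 2.3, -1.1]
opening: 0.003
grasp_force: 0.9
```

```bash
python3 -c "
from h import *
st()"
```

```text
t 39.7167 case xy mm [-32.49  -4.08] z 0.26181877293341366 F case [-1.52  2.81] -1.11
```

>>> {"op": "send_rows", "data": {
  "rows": [
    [-0.05,0,0,0,0],
    [-0.1,0,0,0,0],
    [-0.15,0,0,0,0],
    [-0.2,0,0,0,0],
    [-0.25,0,0,0,0],
    [-0.25,0,0,0,0],
    [-0.25,0,0,0,0],
    [-0.25,0,0,0,0],
    [-0.25,0,0,0,0],
    [-0.25,0,0,0,0]
  ]
}}

```text
clock: 40.55
tcp_pos: [0.4832, 0.0048, 0.2619]
orientation: [[-0.265, 0.964, 0.001], [0.964, 0.265, 0.002], [0.002, 0.002, -1.0]]
force: [1.1, 6.5, -0.0]
opening: 0.001
grasp_force: 3.2
```

>>> {"op": "send_rows", "data": {
  "rows": [
    [0.3,0,0,0,0],
    [0.6,0,0,0,0],
    [0.6,0,-3,0,0],
    [0.6,0,-6,0,0],
    [0.6,0,-9,0,0],
    [-3,0,-12,0,0],
    [-6,0,-12,0,0],
    [-9,0,-12,0,0],
    [-12,0,-12,0,0],
    [-15,0,-12,0,0]
  ]
}}

```text
clock: 41.38
tcp_pos: [0.5229, -0.1421, 0.3821]
orientation: [[-0.264, 0.964, 0.001], [0.964, 0.264, -0.001], [-0.001, 0.0, -1.0]]
force: [0.6, -0.8, -0.5]
opening: 0.004
grasp_force: 0.0
```

>>> {"op": "send_rows", "data": {
  "rows": [
    [-4,0,0,0,0],
    [-8,0,0,0,0],
    [-12,0,0,0,0],
    [-15,0,0,0,0],
    [-15,0,0,0,0],
    [-15,0,0,0,0],
    [-15,0,0,0,0],
    [-15,0,0,0,0],
    [-15,0,0,0,0],
    [-15,0,0,0,0]
  ]
}}

```text
clock: 42.22
tcp_pos: [0.5626, -0.2842, 0.3823]
orientation: [[-0.266, 0.964, 0.001], [0.964, 0.266, -0.0], [-0.0, 0.001, -1.0]]
force: [0.3, 0.3, 0.2]
opening: 0.002
grasp_force: 0.0
```

```bash
python3 -c "
from h import *
st(); c=shot('fin',245,160,405,280,5,'top')"
```

```text
t 42.2167 case xy mm [ -33.12 -305.25] z 0.3822558371419405 F case [0.36 0.21] 0.21
```

View pics/fin.png

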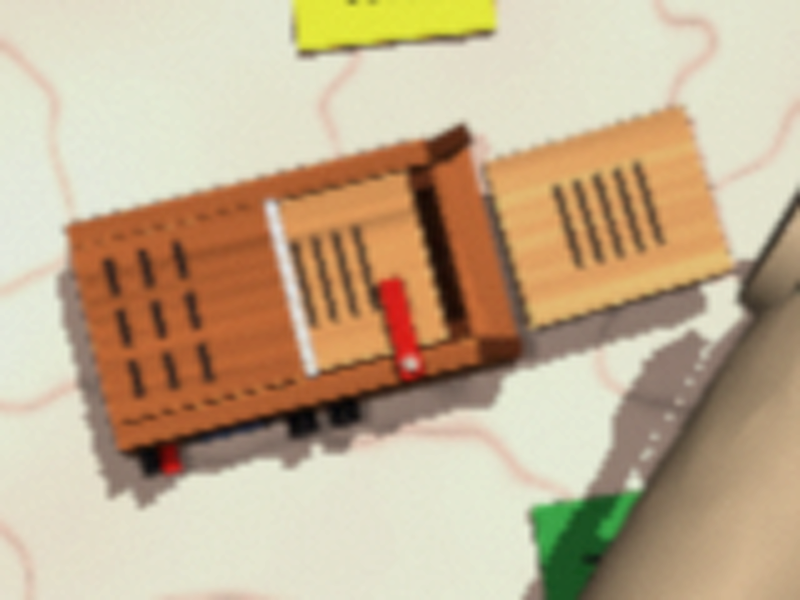

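The cover is seated under the deck and the red button lies square across it, from its pivot at (327,233) to its tip at (323,217). The stack is undisturbed and the arm is clear, so I'll hand the job in.

```bash
python3 -c "
from rig import ticket
print(ticket.close_job())"
```

```text
the job is handed in; nothing more can be done
None
```

The job is handed in: the cover was slid in and pressed on the hidden stop at about 7 N, then locked with the red button square across it; the lower covers look undisturbed and the arm is clear, though handing in returned no verdict.

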